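Lint brush: clamp the head, draw out the telescopic handle and hold it ready

TASK

Get the lint brush in the white rest ready for cleaning behind the dryer: first press the orange clamp lever on its brush head down flat, then press the orange button on the handle, draw the handle out to the second stop (all the way) and let the button spring back so that the tube is locked. Then lift the whole brush, extended, well clear of the rest (a hand's breadth) and finish while still holding it there steadily by the handle, with nothing else carrying it. Leave the other things on the counter where they are.

Things in the scene. Friction and masses are not known exactly. Their poses are not given: they have to be found in the camera images.
- brush: Handle of a telescopic lint brush lying loose and level in its rest (0.26 kg): grey with black soft grip, flat-sided, 28 mm wide (y), 30 mm high (z). Origin on the centre line at the orange button; x along the brush to the head, z up. Handle from x = -178 to +62 mm, there a 16 mm aluminium tube comes out. Lying, the centre line is 52 mm above the table. Drawn out, it balances at x = +49 mm.
- button_face (a point): Middle of the outer face of the orange release button (20 mm along the handle, 16 mm high), 6 mm proud of the handle's side face: x = 0, y = -20 mm of the handle. Pinching the handle across its width (y), one finger on the button, pushes it in flush.
- brush_button (a joint): Press of the button in m: 0 out, 0.006 flush with the handle, 0.0065 its end. Spring return: 2 N at rest, 6.5 N flush. Button out: the tube is locked at its stop; pressed in more than 0.004 it slides. Let go between stops, the button stays in about 0.0035 and jumps out at the next stop.
- brush_tube (a joint): How far the tube is drawn out of the handle, in m: 0 pushed in (start), first stop 0.055, second stop 0.110, also the end of its travel. About 2 N to slide; while locked it gives only about 1 mm.
- brush_grip (a point): Point on the handle's centre line 64 mm behind the button (x = -64 mm of the handle): here the handle can be held across its flat sides without touching the button. Drawn out the brush is head-heavy (0.3 N m about here): grip firmly (80 to 100 N) or the head sags.
- brush_head (a point): Middle of the bristle ends under the blue brush head (80 mm long, 40 mm wide), 30 mm below the centre line and, with the tube in, 216 mm ahead of the handle's origin.
- lever_tip (a point): Top of the free end of the orange clamp lever (50 mm long, 16 mm wide, 6 mm thick) on the black clamp socket between tube and brush head. Closed, it lies flat, tip towards the head, its top 24 mm above the centre line; open, it stands up.
- lever_hinge (a point): The lever's hinge pin, across the brush: 128 mm ahead of the handle's origin with the tube in, 18 mm above the centre line. The lever tip is 48 mm from it.
- brush_lever (a joint): Angle of the clamp lever in rad: 0 flat on the socket (head clamped), 1.25 fully open. Stiff (0.10 N m, so 4 to 6 N pressed straight down about 28 mm from the hinge, on the head's side) and it stays where it is left.
- brush_rest: White rest, fixed, open-topped. Origin on the table under the inner face of its slotted wall; x along the brush to the head, z up. Bay: x = 0 to 144 mm, walls 62 mm high. Slot (22 mm) passes the tube, not the 36 mm socket 4-12 mm inside it: pulled along -x, the head is held back. Fork for the handle: x = -268 to -256 mm, 54 mm high, 46 mm wide; low 8 mm spine between.
- red_jug: Bystander: red detergent jug, 75 x 115 x 238 mm. Origin at the middle of its underside.
- blue_jug: Bystander: blue softener jug, 75 x 115 x 238 mm. Origin at the middle of its underside.
- spray: Bystander: white and green trigger spray bottle, 72 mm across, 206 mm tall. Origin at the middle of its underside.
- peg_jar: Bystander: glass jar with a wooden cap, 84 mm across, 110 mm tall. Origin at the middle of its underside.
- tablet_box: Bystander: green carton with a white lid, 70 x 150 x 90 mm. Origin at the middle of its underside.
- dosing_cup: Bystander: small blue open cup, 64 mm across, 50 mm tall. Origin at the middle of its underside.
- lint_screen: Bystander: the dryer's lint screen lying flat, grey frame with a pale mesh, 90 x 160 x 12 mm. Origin at the middle of its underside.
- spare_head: Bystander: spare green brush head lying on its bristles, 125 x 40 x 37 mm, not fitted to anything. Origin at the middle of its underside.

How it is judged:
By the outcome, as a careful person would: the job done as asked, in the order asked, and still so for the second after the job is handed in, while the arm keeps its last pose, push and grip.
It also fails if it takes over 48 s, if anything falls off the work surface, if the arm or the gripper's body presses on something with over 40 N, if the wrist force passes 120 N, or if a joint passes its speed limit or range.

ROBOT

A 6-joint arm with a two-finger parallel gripper is mounted at the origin on the work surface. World frame = base frame: x ahead of the robot, y to its left, z up, the work surface at z = 0. Lengths are in mm, angles in rad, forces in N, time in s.
With the tool pointing down it reaches from about 300 to 775 mm from the base axis. Payload 14.6 kg.
Tool frame: the origin (TCP) lies between the finger pads; the fingertips stand manip.tip_reach ahead of it and the grasp point (between the pads) lies 5 mm behind it (manip.tip_reach is the distance from the TCP to the fingertips, in mm); z points along the fingers, y is the line along which they close (so a half turn about z gives the same grasp; the last joint's range is limited). The gripper opens to 94 mm and grips with 3 to 60 N. Pads are 16 mm wide; open, the fingers measure 119 mm over their backs; the gripper's body (75 mm by 177 mm) begins 78 mm behind the grasp point.
Start: joints at [1.041, 0.3, 1.521, -0, 1.321, -0.067], TCP at [245.546, 492.134, 219.446] pointing down, gripper open.
Joint ranges: [-3.03, 3.03], [-0.79, 2.21], [0.23, 2.52], [-1.04, 4.18], [0, 3.07], [-2.55, 2.55]. Speed limits (rad/s): [2.22, 2.22, 2.57, 3.14, 3.14, 3.14].

INTERFACE

Orientations are given as [roll, pitch, yaw] about the fixed x, y, z axes, in that order (R = Rz(yaw) Ry(pitch) Rx(roll)).
In Python, from cell import manip gives the robot as it stands. The module is installed in compiled form; this text tells all that it offers.
- The arm moves only by the shell command python3 -m creep 'ROWS' [FORCE]. ROWS is JSON, a list of rows, each a list of 3 entries, a list of its own where there are three numbers: the opening, from -1 (shut) to 1 (fully open), then the shift along the tool's x, y, z in cm, then the turn about the tool's z in units of 5 degrees (1.0 is 5 degrees). In form: [[grip, [tx, ty, tz], roll], ...]. A call has 1 to 12 rows; each row is the pose to reach, as a shift and turn from the pose commanded when the call began, along the tool's axes at that moment; what a row does not reach only later rows make up. A row lasts 1/10 s, in which the tool goes at most 50 mm and 8.59 degrees, less where a joint would pass 70% of its speed; a pose out of reach is approached as far as the arm can. A call with a gripper value outside its range is refused whole. The fingers move at their own pace and stop on an object; FORCE is the grip in N (left out, the last holds). Time passes only in rows, so rows that repeat a pose let the fingers close. It gives the time, the measured TCP pose, the force, the opening and the grip force at its end, in the units of the state.
- manip.read_state(): the state, without advancing time (a new reading comes with each control period).
- manip.camera(name): name is "scene" or "top" or "wrist"; returns the picture (420x560x3 uint8, red, green, blue); there is no depth.
- manip.camera_params(name): a dict with "fovy" (degrees; the focal length in pixels is half the picture's height over the tangent of half this angle, whatever the lens; pixels are square), "cx", "cy" (the principal point, pixels), "k1" (the pictures are not rectified: a ray, as slopes to the right and down, at radius r is drawn at 1 + k1 r^2 times it, then the intrinsics apply), "origin" and "attitude" of the camera in the world. Camera axes: x right, y down, z forward; pixel columns grow to the right and rows downward; lengths in mm; the calibration is good to about 2 mm. A picture is of the moment at which its call begins: read the wrist's pose just before it. camera_params takes no time and is no camera call; for the wrist camera it gives the pose at the moment of the call.
- manip.sign_off(): hands the job in; it is judged then, once.
The state is a dict: "clock": time; "joints": joint angles; "qd": joint speeds; "effort": joint torques, N m; "eef_pos": TCP position; "eef_rot": TCP orientation; "wrist_force": force on the tool from outside, world axes, zero at the start; "moment": the same for the moment, N m; "finger_gap": finger opening in mm; "finger_force": force on a finger pad.
Only numpy, scipy, OpenCV 4.12 (cv2) and the standard library are available. Lean on these libraries where they do the work, as an engineer would, in place of code of your own. Each camera call takes 0.05 s, during which the arm holds its last target. There are 200 camera calls.

## Working session

There is one attempt and no reset: what is moved stays moved. The work goes in short steps, Python scripts to look and compute and a shell command to move; the robot and the scene stay as the last step left them, time stands still between calls to the robot, and variables do not carry over. Pictures are saved under pics/ and viewed, at most 10 in all, crops included, and the job is handed in when it is done.

```bash
mkdir -p pics; cat > h.py <<'E'
import numpy as np, cv2
from scipy.spatial.transform import Rotation as R
from cell import manip
def par(n):
    p=manip.camera_params(n); f=210/np.tan(np.radians(p["fovy"])/2)
    A=np.array(p["attitude"],float)
    A=A if A.shape==(3,3) else R.from_euler('xyz',A).as_matrix()
    return p,f,A
def ray(n,u,v,P=None):
    p,f,A=P or par(n)
    d=np.array([(u-p["cx"])/f,(v-p["cy"])/f]); s=d.copy()
    for _ in range(30): s=d/(1+p["k1"]*(s@s))
    return np.array(p["origin"],float),A@np.array([s[0],s[1],1])
def onz(n,u,v,z,P=None):
    o,d=ray(n,u,v,P); return o+d*(z-o[2])/d[2]
def pix(n,X,P=None):
    p,f,A=P or par(n); c=A.T@(np.array(X,float)-np.array(p["origin"])); s=c[:2]/c[2]
    s=s*(1+p["k1"]*(s@s)); return np.array([p["cx"]+f*s[0],p["cy"]+f*s[1]])
def snap(n,name):
    im=manip.camera(n); cv2.imwrite(f"pics/{name}.png",im[:,:,::-1]); return im
E
python3 - <<'E'
from h import *
for n in("scene","top","wrist"):
    print(n,manip.camera_params(n))
a=snap("scene","s0");b=snap("top","t0")
cv2.imwrite("pics/both0.png",cv2.resize(np.vstack([a,b])[:,:,::-1],(560,840))[:, :]) 
print(manip.read_state(),manip.tip_reach)
E
```

```text
scene {'fovy': 55.515998214548794, 'cx': 278.01154526764634, 'cy': 212.68457797825025, 'k1': -0.07535729271575634, 'origin': array([1215.79571803,  287.02439385,  609.6539389 ]), 'attitude': array([-2.22055238, -0.0022669 ,  1.75964472])}
top {'fovy': 53.0008093888168, 'cx': 269.51310285340367, 'cy': 216.01119910636044, 'k1': 0.025209616138200396, 'origin': array([ 426.26828857,  164.72889438, 1038.45402   ]), 'attitude': array([-3.03804868, -0.01413654, -1.5686083 ])}
wrist {'fovy': 69.50892513229941, 'cx': 281.08189288429674, 'cy': 213.1945683251346, 'k1': -0.06826782626616996, 'origin': array([185.78181806, 521.23726548, 384.31328774]), 'attitude': array([2.91059454e+00, 1.40232393e-03, 1.10689022e+00])}
{'clock': 0.1, 'joints': array([ 1.04139318e+00,  3.00437620e-01,  1.52150356e+00, -9.69765744e-06,
        1.32069435e+00, -6.65825985e-02]), 'qd': array([-0.00197776, -0.00156715, -0.00090449,  0.00013174, -0.00213151,
       -0.00011454]), 'effort': array([-4.42760011e-04, -5.32645154e+01, -3.53282368e+01,  7.08920765e-02,
        2.35435978e-02, -9.91185357e-05]), 'eef_pos': array([245.44839728, 491.95490335, 218.93747751]), 'eef_rot': array([-3.14055146e+00, -6.00134728e-05,  2.67877447e+00]), 'wrist_force': array([-0.15837747,  0.20216806, -0.60233361]), 'moment': array([-0.02821017,  0.05063021, -0.00797083]), 'finger_force': 0.0, 'finger_gap': 93.61341139006859} 14.0
```

View pics/t0.png

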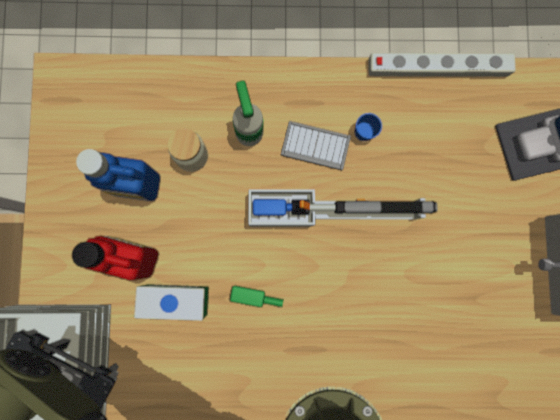

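View pics/s0.png

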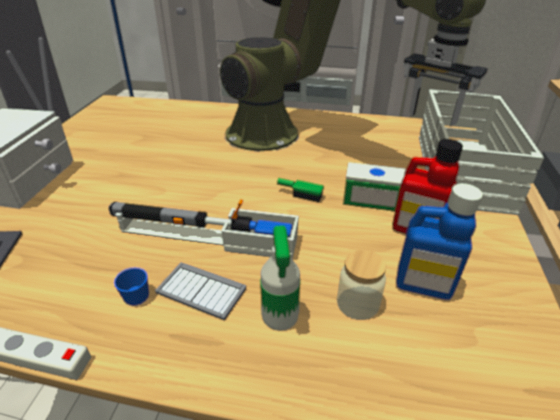

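The top view shows the brush lying along +y: head (270,207), orange lever (300,205), handle from 335 to 437 at row 207. The scene view shows the button at (178,220) and the open lever at (237,208). Next I measure these.

```bash
python3 - <<'E'
from h import *
t=cv2.imread("pics/t0.png");s=cv2.imread("pics/s0.png")
def blobs(im,lo,hi,box,mina=6):
    x0,y0,x1,y1=box; h=cv2.cvtColor(im,cv2.COLOR_BGR2HSV); m=cv2.inRange(h,lo,hi); k=np.zeros_like(m);k[y0:y1,x0:x1]=m[y0:y1,x0:x1]
    n,l,st,c=cv2.connectedComponentsWithStats(k)
    return [(st[i].tolist(),c[i].round(1).tolist()) for i in range(1,n) if st[i][4]>=mina],k
for nm,im,box in(("top",t,(240,180,450,235)),("scene",s,(100,190,310,260))):
    print(nm,"orange",blobs(im,(3,150,90),(17,255,255),box)[0])
    print(nm,"blue",blobs(im,(100,120,60),(125,255,255),box)[0])
    print(nm,"dark",blobs(im,(0,0,0),(180,90,75),box,25)[0])
# handle axis: for columns 335..437 of the top view, edges of dark/grey
P=par("top"); g=cv2.cvtColor(t,cv2.COLOR_BGR2GRAY)
for c in (345,360,375,390,405,420): print(c,g[192:224,c].tolist())
print("row207",g[207,240:445].tolist())
big=np.vstack([cv2.resize(t[180:235,240:445],None,fx=3.9,fy=3.9,interpolation=2)[:, :799],cv2.resize(s[190:260,100:305],None,fx=3.9,fy=3.9,interpolation=2)[:, :799]])
cv2.imwrite("pics/crop0.png",big)
E
```

```text
top orange [([360, 199, 5, 2, 7], [362.4, 199.6]), ([299, 201, 3, 7, 15], [300.4, 204.0]), ([303, 201, 6, 9, 45], [305.5, 204.7])]
top blue [([253, 199, 40, 17, 542], [270.7, 207.0])]
top dark [([291, 200, 19, 16, 148], [298.0, 208.8]), ([335, 201, 12, 13, 111], [339.8, 207.4]), ([379, 200, 45, 18, 474], [401.9, 207.2])]
scene orange [([232, 199, 11, 20, 62], [237.1, 209.2]), ([173, 217, 10, 7, 52], [177.4, 220.1])]
scene blue [([249, 220, 43, 16, 377], [267.5, 226.1])]
scene dark [([294, 191, 16, 8, 66], [301.4, 194.9]), ([110, 205, 8, 11, 36], [112.3, 210.5]), ([119, 204, 56, 19, 583], [143.6, 212.9]), ([182, 213, 24, 14, 193], [196.2, 220.0]), ([230, 215, 22, 17, 238], [240.7, 223.2])]
345 [153, 153, 158, 158, 161, 159, 161, 159, 129, 92, 77, 100, 113, 116, 116, 121, 123, 106, 87, 58, 57, 98, 123, 131, 142, 160, 164, 155, 158, 160, 162, 161]
360 [157, 156, 161, 158, 160, 158, 150, 140, 116, 93, 107, 122, 127, 127, 133, 134, 133, 133, 118, 97, 77, 86, 117, 132, 141, 160, 170, 162, 158, 159, 159, 162]
375 [159, 158, 161, 163, 161, 155, 152, 151, 131, 109, 111, 122, 128, 131, 134, 13
[... 788 characters left out ...]
99, 83, 49, 33, 37, 37, 12, 25, 9, 33, 62, 84, 90, 88, 84, 89, 92, 87, 96, 125, 175, 183, 185, 185, 184, 188, 185, 184, 183, 184, 183, 186, 187, 184, 185, 187, 184, 187, 186, 180, 186, 187, 183, 186, 175, 107, 42, 36, 50, 49, 50, 48, 50, 42, 78, 121, 135, 135, 134, 134, 131, 134, 135, 135, 135, 135, 133, 134, 136, 134, 134, 136, 136, 136, 139, 135, 133, 135, 134, 134, 133, 136, 136, 134, 133, 132, 135, 135, 134, 134, 113, 74, 38, 37, 36, 39, 30, 36, 36, 23, 36, 37, 32, 38, 34, 36, 38, 33, 34, 35, 36, 33, 33, 37, 32, 39, 37, 40, 33, 39, 33, 38, 35, 35, 32, 24, 40, 37, 35, 39, 32, 48, 85, 117, 126, 132, 126, 129, 125, 131, 131, 127, 115, 80, 55, 87, 121, 141, 158, 164, 164, 161, 164, 164, 163]
```

View pics/crop0.png

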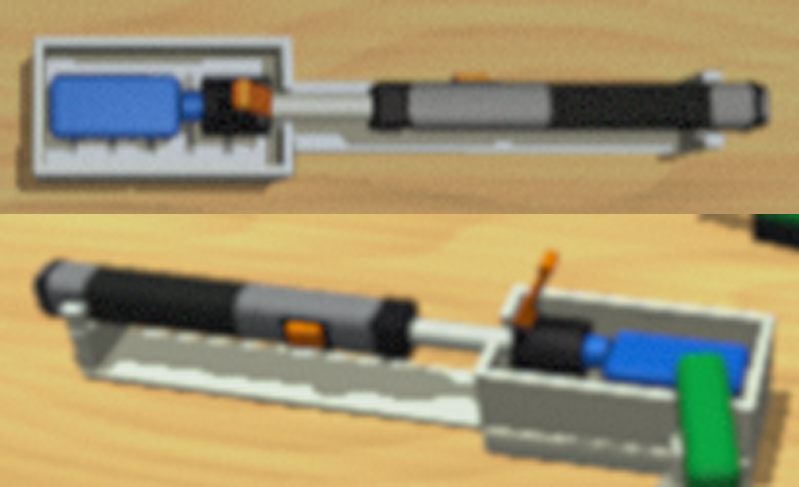

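```bash
python3 - <<'E'
from h import *
P=par("top")
for nm,u,v,z in(("grip mid",401.9,207.3,67),("front ring",339.8,207.4,67),("handle front",334.6,207.3,67),("handle rear",434.5,207.3,67),("black/grey",380.5,207.3,67),("head mid",270.7,207,62),("lever",303.5,204.5,100),("wall TL",250,190.5,62),("wall BL",250,226,62),("wall TR",313,190.5,62),("wall BR",313,226,62),("fork",424,207.3,54),("btn",362.4,199.6,54)):
    print(nm,onz("top",u,v,z).round(1))
# y from scene of button on plane x = xc+20, and height
b=onz("top",401.9,207.3,67); xc=b[0]
for nm,u,v,dx in(("btn",177.4,220.1,20),("tip",240.5,201,0),("hinge",234,216,0)):
    o,d=ray("scene",u,v); print(nm,(o+d*(xc+dx-o[0])/d[0]).round(1))
# triangulate edges of handle in top, columns fits
g=cv2.cvtColor(cv2.imread("pics/t0.png"),cv2.COLOR_BGR2GRAY).astype(float)
for c in range(385,425,6):
    col=g[190:226,c]; i=np.where(col<80)[0]; print(c,[onz("top",c,190+k,67)[0].round(1) for k in(i[0]-.4,i[-1]+.4)])
o,d=ray("wrist",281,213);print(manip.read_state()["eef_rot"])
print(R.from_euler('xyz',manip.read_state()["eef_rot"]).as_matrix().round(3))
E
```

```text
grip mid [ 548.8 -157.1   67. ]
front ring [548.  -12.4  67. ]
handle front [ 5.482e+02 -3.000e-01  6.700e+01]
handle rear [ 549.1 -232.9   67. ]
black/grey [ 548.6 -107.2   67. ]
head mid [549.  148.4  62. ]
lever [550.1  75.3 100. ]
wall TL [587.7 197.   62. ]
wall BL [504.3 196.4  62. ]
wall TR [588.4  49.1  62. ]
wall BR [504.8  49.8  62. ]
fork [ 550.6 -213.5   54. ]
btn [568.4 -68.5  54. ]
btn [568.8 -66.   54.9]
tip [548.8  79.  113.4]
hinge [548.8  61.7  70.3]
385 [np.float64(564.4), np.float64(536.7)]
391 [np.float64(562.1), np.float64(534.4)]
397 [np.float64(564.5), np.float64(534.4)]
403 [np.float64(564.5), np.float64(536.8)]
409 [np.float64(564.6), np.float64(536.9)]
415 [np.float64(564.6), np.float64(525.3)]
421 [np.float64(562.3), np.float64(537.0)]
[-3.14055146e+00 -6.00134728e-05  2.67877447e+00]
[[-0.895  0.446 -0.001]
 [ 0.446  0.895 -0.001]
 [ 0.    -0.001 -1.   ]]
```

```bash
python3 -m creep '[[-1,[0,0,-8],0],[-1,[0,0,-8],0],[-1,[-45.4,-23.2,-7],12.7],[-1,[-45.4,-23.2,-7],12.7],[-1,[-45.4,-23.2,-7],12.7],[-1,[-45.4,-23.2,-7],12.7],[-1,[-45.4,-23.2,-7],12.7],[-1,[-45.4,-23.2,-7],12.7],[-1,[-45.4,-23.2,-7],12.7],[-1,[-45.4,-23.2,-7],12.7],[-1,[-45.4,-23.2,-7],12.7],[-1,[-45.4,-23.2,-7],12.7]]' 20; python3 -c "
from cell import manip;print(manip.read_state())"
```

```text
clock: 1.3
eef_pos: [543.1, 87.9, 289.4]
eef_rot: [-3.141, -0.0, 1.57]
wrist_force: [0.7, 0.8, -0.2]
finger_gap: 2.0
finger_force: 0.0
{'clock': 1.3, 'joints': array([9.38326047e-02, 2.57077034e-01, 1.41377064e+00, 4.06599184e-05,
       1.47104461e+00, 9.43567803e-02]), 'qd': array([-8.07939933e-01,  5.00242111e-01, -5.88045263e-01, -2.33940762e-04,
        8.41612737e-02, -8.09038236e-01]), 'effort': array([  4.30118948, -57.32456803, -32.34797359,  -0.060538  ,
        -0.09351454,   1.69469275]), 'eef_pos': array([543.10966849,  87.883633  , 289.43087276]), 'eef_rot': array([-3.14129055e+00, -1.20469081e-05,  1.57026809e+00]), 'wrist_force': array([ 0.6746807 ,  0.79350399, -0.20877104]), 'moment': array([-0.07810848,  0.03846677, -0.01883223]), 'finger_force': 0.0, 'finger_gap': 2.035176443608945}
```

```bash
python3 -m creep '[[-1,[0,0,0],0],[-1,[0,0,0],0],[-1,[0,0,0],0]]'; python3 - <<'E'
from h import *
P=par("wrist"); im=snap("wrist","w1"); print(P[0]["origin"],P[0]["attitude"])
h=cv2.cvtColor(im,cv2.COLOR_RGB2HSV)
def bl(lo,hi,mina=30):
    n,l,st,c=cv2.connectedComponentsWithStats(cv2.inRange(h,lo,hi))
    for i in range(1,n):
        if st[i][4]>=mina: print(st[i].tolist(),c[i].round(1))
print("or");bl((3,150,90),(17,255,255));print("blue");bl((100,120,60),(125,255,255),200)
for X in((549,62,70),(549,77,116),(549,150,62)): print(X,pix("wrist",X,P))
E
```

```text
clock: 1.6
eef_pos: [541.8, 90.7, 289.6]
eef_rot: [-3.141, -0.0, 1.571]
wrist_force: [-0.6, -0.4, 1.2]
finger_gap: 0.6
finger_force: 0.0
[541.38175394 156.45110553 455.02170274] [ 2.90995774e+00  1.19991378e-03 -6.01550969e-04]
or
[283, 207, 14, 4, 41] [289.4 208.1]
[283, 212, 14, 7, 85] [289.  214.9]
blue
[277, 130, 24, 24, 535] [289.3 141.6]
[275, 167, 28, 10, 254] [288.4 171.5]
(549, 62, 70) [287.29438448 215.89513063]
(549, 77, 116) [288.09879322 212.7581862 ]
(549, 150, 62) [287.44030483 147.24422871]
```

View pics/w1.png

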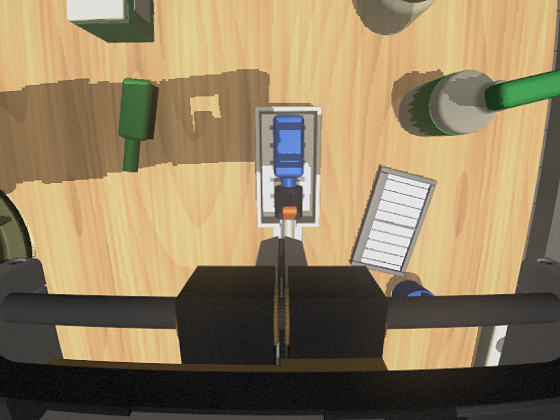

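The wrist view shows the lever at (289,212), right under the planned press line, with the head at (288,150). Next I go down over the lever tip.

```bash
python3 -m creep '[[-1,[-0.9,0.8,0],0],[-1,[-0.9,0.8,5],0],[-1,[-0.9,0.8,10],0],[-1,[-0.9,0.8,14.5],0],[-1,[-0.9,0.8,14.8],0],[-1,[-0.9,0.8,14.8],0],[-1,[-0.9,0.8,14.8],0]]'
```

```text
clock: 2.35
eef_pos: [551.6, 81.0, 144.4]
eef_rot: [3.138, -0.0, 1.571]
wrist_force: [-0.2, 0.5, 0.6]
finger_gap: 0.1
finger_force: 0.0
```

```bash
python3 - <<'E'
from h import *
P=par("wrist"); im=manip.camera("wrist"); s=manip.camera("scene")
a=cv2.resize(im[150:300,200:380],(480,400),interpolation=2); b=cv2.resize(s[150:260,160:310],(320,400)*1,interpolation=2)
b=cv2.resize(s[160:260,180:255],(320,400),interpolation=2)
cv2.imwrite("pics/c2.png",np.hstack([a,b])[:,:,::-1])
h=cv2.cvtColor(s,cv2.COLOR_RGB2HSV);n,l,st,c=cv2.connectedComponentsWithStats(cv2.inRange(h,(3,150,90),(17,255,255)))
print([(st[i].tolist()) for i in range(1,n) if st[i][4]>8])
E
```

```text
[[407, 156, 19, 14, 42], [415, 164, 11, 7, 33], [232, 199, 11, 20, 64], [399, 199, 5, 12, 19], [393, 211, 4, 20, 24], [173, 217, 10, 7, 55]]
```

View pics/c2.png

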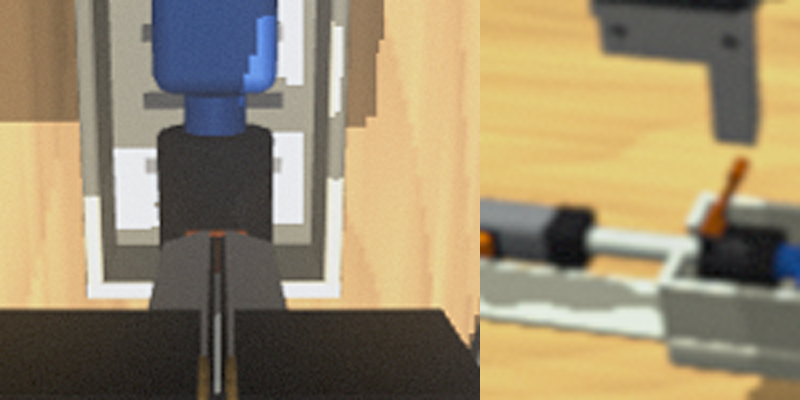

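Scene crop: the fingertip (735,140) stands just above the lever tip (740,165). Pressing down.

```bash
python3 -m creep '[[-1,[0,0,1],0],[-1,[0,0,1.5],0],[-1,[0,0,2],0],[-1,[0,0,2.5],0],[-1,[0,0,3],0],[-1,[0,0,3.5],0],[-1,[0,0,3.5],0]]'
```

```text
clock: 3.15
eef_pos: [550.7, 81.4, 107.2]
eef_rot: [3.14, -0.0, 1.571]
wrist_force: [0.3, 0.4, 3.7]
finger_gap: 0.2
finger_force: 1.4
```

```bash
python3 -m creep '[[-1,[0,0,0.5],0],[-1,[0,0,1],0],[-1,[0,0,1.4],0],[-1,[0,0,1.7],0],[-1,[0,0,1.9],0],[-1,[0,0,1.9],0]]'
```

```text
clock: 3.75
eef_pos: [550.8, 81.0, 89.7]
eef_rot: [3.14, -0.0, 1.571]
wrist_force: [-9.4, 2.8, 28.7]
finger_gap: 0.1
finger_force: 14.5
```

Lever bottomed at tip z ≈ 75.7 (expected 76). Back up, move over to the button, open, and look.

```bash
python3 -m creep '[[-1,[0,0,-3],0],[-1,[0,0,-6],0],[-0.3,[-5,-0.1,-7],0],[-0.1,[-10,-0.1,-7],0],[-0.1,[-14.7,-0.1,-7],0],[-0.1,[-14.7,-0.1,-7],0],[-0.1,[-14.7,-0.1,-7],0],[-0.1,[-14.7,-0.1,-7],0]]' 30
python3 - <<'E'
from h import *
print(manip.read_state()["eef_pos"],manip.read_state()["finger_gap"])
P=par("wrist"); im=manip.camera("wrist"); s=manip.camera("scene"); t=manip.camera("top")
a=cv2.resize(im[100:300,180:400],(440,400),interpolation=2)
b=cv2.resize(s[180:260,150:270],(350,233),interpolation=2); c=cv2.resize(t[185:230,240:350],(350,143),interpolation=2)
cv2.imwrite("pics/c3.png",np.hstack([a[:376],np.vstack([b,c])])[:,:,::-1])
h=cv2.cvtColor(s,cv2.COLOR_RGB2HSV);n,l,st,c=cv2.connectedComponentsWithStats(cv2.inRange(h,(3,150,90),(17,255,255)))
print([(st[i].tolist(),c[i].round(1)) for i in range(1,n) if st[i][4]>8])
for X in((550,62,70),(550,112,76),(569,-66,52)): print(pix("scene",X))
E
```

```text
clock: 4.55
eef_pos: [549.0, -65.4, 157.1]
eef_rot: [-3.14, -0.0, 1.571]
wrist_force: [-0.3, 0.8, -0.5]
finger_gap: 41.6
finger_force: 0.0
[549.03061078 -65.38054199 157.07594474] 41.584738850918505
[([407, 156, 17, 14, 44], array([413. , 160.3])), ([415, 164, 11, 7, 37], array([419.9, 167. ])), ([399, 199, 5, 13, 21], array([400.7, 205. ])), ([393, 211, 4, 19, 26], array([394., 220.])), ([229, 213, 24, 8, 95], array([241.3, 217.2])), ([170, 217, 10, 7, 57], array([174.7, 220. ])), ([397, 231, 8, 3, 9], array([400.8, 231.8]))]
[233.98813149 216.44977594]
[255.93240215 216.95427651]
[177.55987204 221.18301476]
```

View pics/c3.png

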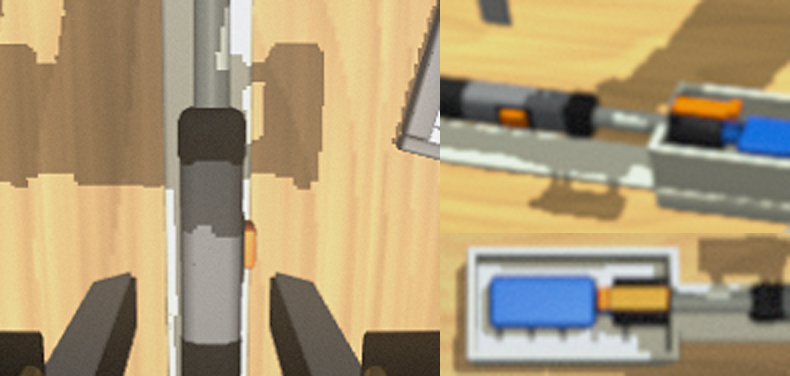

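The lever lies flat (orange strip in the scene and top crops). The brush slid a few mm toward −y during the press, so I re-measure the button.

```bash
python3 - <<'E'
from h import *
P=par("wrist"); im=manip.camera("wrist")
h=cv2.cvtColor(im,cv2.COLOR_RGB2HSV);m=cv2.inRange(h,(3,120,90),(20,255,255));m[:190]=0;m[250:]=0;m[:,:290]=0;m[:,320:]=0
x,y,w,hh=cv2.boundingRect(m);print(x,y,w,hh)
print(onz("wrist",x+w/2,y+hh/2,56,P),onz("wrist",x,y,60,P),onz("wrist",x,y+hh,60,P))
o,d=ray("scene",174.7,220);print(o+d*(569-o[0])/d[0])
g=im.astype(int).sum(2)
print(g[250,260:310:1]); print([onz("wrist",u,250,67,P)[0].round(1) for u in (270,302)])
E
```

```text
301 211 7 24
[569.8338299 -71.4220291  56.       ] [566.19663258 -59.26936418  60.        ] [566.54592198 -81.62979255  60.        ]
[569.         -72.50666095  54.41470538]
[582 597 532 534 689 707 712 670 491 444 305 325 372 385 421 438 472 485
 485 484 493 490 487 491 488 486 479 481 483 482 475 470 471 482 469 452
 418 400 355 265 550 729 699 588 502 575 565 568 552 549]
[np.float64(538.5), np.float64(567.2)]
```

```bash
python3 -m creep '[[0.2,[-0.6,0.3,0],0],[0.2,[-0.6,0.3,4],0],[0.2,[-0.6,0.3,8],0],[0.2,[-0.6,0.3,11],0],[0.2,[-0.6,0.3,11],0],[0.2,[-0.6,0.3,11],0]]' 30
```

```text
clock: 5.35
eef_pos: [552.7, -72.3, 48.4]
eef_rot: [3.141, 0.0, 1.571]
wrist_force: [-0.1, -0.5, 1.0]
finger_gap: 56.4
finger_force: 0.0
```

```bash
python3 -m creep '[[-1,[0,0,0],0],[-1,[0,0,0],0],[-1,[0,0,0],0],[-1,[0,0,0],0],[-1,[0,0,0],0],[-1,[0,0,0],0]]' 30
```

```text
clock: 5.95
eef_pos: [552.3, -72.3, 48.8]
eef_rot: [3.141, 0.0, 1.57]
wrist_force: [-4.4, 0.8, 10.6]
finger_gap: 27.7
finger_force: 30.0
```

```bash
python3 -m creep '[[-1,[0,0,-0.1],0],[-1,[-1,0,-0.1],0],[-1,[-2,0,-0.1],0],[-1,[-3,0,-0.1],0],[-1,[-4,0,-0.1],0],[-1,[-5,0,-0.1],0],[-1,[-6,0,-0.1],0],[-1,[-7,0,-0.1],0],[-1,[-8,0,-0.1],0],[-1,[-9,0,-0.1],0],[-1,[-10,0,-0.1],0],[-1,[-10,0,-0.1],0]]' 30
```

```text
clock: 7.15
eef_pos: [552.3, -174.0, 48.9]
eef_rot: [3.141, 0.001, 1.569]
wrist_force: [-0.3, -3.7, 3.8]
finger_gap: 28.0
finger_force: 30.0
```

```bash
python3 -m creep '[[-1,[-0.4,0,0],0],[-1,[-0.8,0,0],0],[-1,[-1,0,0],0],[-1,[-1,0,0],0]]' 30;python3 -m creep '[[-1,[-0.1,0,0],0],[-1,[-0.2,0,0],0]]' 30;python3 -m creep '[[-1,[-0.1,0,0],0],[-1,[-0.2,0,0],0]]' 30
```

```text
clock: 7.55
eef_pos: [552.4, -182.2, 48.9]
eef_rot: [3.141, -0.0, 1.57]
wrist_force: [0.3, 3.0, 4.8]
finger_gap: 27.7
finger_force: 30.0
clock: 7.75
eef_pos: [552.4, -183.1, 48.8]
eef_rot: [3.142, -0.002, 1.57]
wrist_force: [-0.6, 15.6, 9.5]
finger_gap: 27.7
finger_force: 30.0
clock: 7.95
eef_pos: [552.3, -183.6, 48.8]
eef_rot: [-3.141, -0.004, 1.571]
wrist_force: [0.6, 26.6, 11.2]
finger_gap: 27.4
finger_force: 30.0
```

Pull force rises to 27 N after about 111 mm, so this is the end stop. Now I ease the pull slightly, release, rise and look.

```bash
python3 -m creep '[[-1,[0.15,0,0],0],[0.2,[0.15,0,0],0],[0.2,[0.15,0,0],0],[0.2,[0.15,0,0],0],[0.2,[0.15,0,-5],0],[0.2,[0.15,0,-9],0],[0.2,[0.15,0,-11],0],[0.2,[0.15,0,-11],0],[0.2,[0.15,0,-11],0]]' 30
python3 - <<'E'
from h import *
P=par("wrist"); im=manip.camera("wrist"); s=manip.camera("scene"); t=manip.camera("top")
a=cv2.resize(im[0:400,140:420],(280,400)); b=cv2.resize(s[180:260,80:310],(500,174),interpolation=2); c=cv2.resize(t[175:235,240:490],(500,120),interpolation=2)
cv2.imwrite("pics/c4.png",np.hstack([a[:294],np.vstack([b,c])])[:,:,::-1])
h=cv2.cvtColor(im,cv2.COLOR_RGB2HSV);m=cv2.inRange(h,(3,120,90),(20,255,255));m[:190]=0;m[260:]=0;m[:,:285]=0;m[:,325:]=0
x,y,w,hh=cv2.boundingRect(m);print(x,y,w,hh,onz("wrist",x+w/2,y+hh/2,56,P),onz("wrist",x+w,y+hh/2,52,P))
h=cv2.cvtColor(s,cv2.COLOR_RGB2HSV);n,l,st,c=cv2.connectedComponentsWithStats(cv2.inRange(h,(3,150,90),(17,255,255)))
for i in range(1,n):
    if st[i][4]>20 and st[i][0]<300:
        o,d=ray("scene",*c[i]);print(st[i].tolist(),c[i].round(1),(o+d*(570-o[0])/d[0]).round(1))
E
```

```text
clock: 8.85
eef_pos: [551.9, -184.8, 157.9]
eef_rot: [-3.141, -0.0, 1.57]
wrist_force: [1.3, -0.2, 1.0]
finger_gap: 56.4
finger_force: 0.0
296 201 6 24 [ 567.30418613 -181.94531506   56.        ] [ 570.30490007 -182.8906042    52.        ]
[126, 211, 10, 7, 57] [130.3 213.9] [ 570.  -181.6   56.4]
[229, 213, 24, 8, 95] [241.1 217.3] [570.   84.5  86.4]
```

View pics/c4.png

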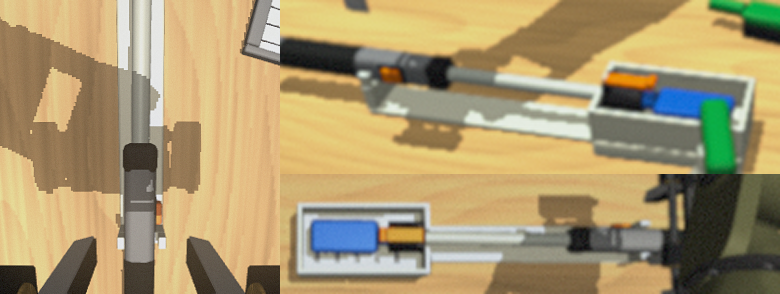

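The picture shows the lever flat, the head still in place, the tube out (button now at y ≈ −182, 110.5 mm on) and the button proud again. The brush balances at x = +49 mm and the gripper gives at most 60 N. So I grip just ahead of the button (x ≈ +26 mm), where the tipping moment is small.

```bash
python3 -m creep '[[0.2,[2.9,0,0],0],[0.2,[2.9,0,4],0],[0.2,[2.9,0,8],0],[0.2,[2.9,0,11],0],[0.2,[2.9,0,11],0],[-1,[2.9,0,11],0],[-1,[2.9,0,11],0],[-1,[2.9,0,11],0],[-1,[2.9,0,11],0],[-1,[2.9,0,11],0],[-1,[2.9,0,11],0],[-1,[2.9,0,11],0]]' 60
```

```text
clock: 10.2
eef_pos: [552.6, -155.8, 49.8]
eef_rot: [3.14, 0.001, 1.57]
wrist_force: [-2.4, 0.7, 7.0]
finger_gap: 27.5
finger_force: 60.0
```

```bash
python3 -m creep '[[-1,[0,0,-0.3],0],[-1,[0,0,-0.6],0],[-1,[0,0,-1],0],[-1,[0,0,-1.5],0],[-1,[0,0,-2],0],[-1,[0,0,-2],0]]' 60
python3 - <<'E'
from h import *
s=manip.camera("scene"); w=manip.camera("wrist")
cv2.imwrite("pics/c5.png",np.hstack([cv2.resize(s[150:270,60:320],(520,240)),cv2.resize(w[100:340,160:400],(240,240))])[:,:,::-1])
E
```

```text
clock: 10.8
eef_pos: [552.6, -155.8, 69.5]
eef_rot: [3.14, 0.0, 1.57]
wrist_force: [-0.2, -0.8, -2.3]
finger_gap: 27.7
finger_force: 60.0
```

View pics/c5.png

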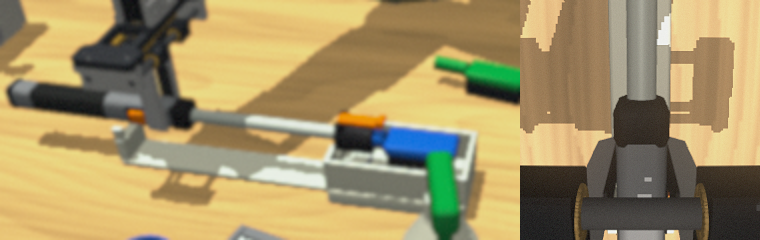

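The brush comes up level, with its full weight on the gripper (2.3 N). The button is clear of the fingers. Lifting on.

```bash
python3 -m creep '[[-1,[0,0,-1],0],[-1,[0,0,-3],0],[-1,[0,0,-5],0],[-1,[0,0,-7],0],[-1,[0,0,-9],0],[-1,[0,0,-11],0],[-1,[0,0,-13],0],[-1,[0,0,-15],0],[-1,[0,0,-16],0],[-1,[0,0,-16.5],0],[-1,[0,0,-16.5],0],[-1,[0,0,-16.5],0]]' 60
python3 -m creep '[[-1,[0,0,0],0],[-1,[0,0,0],0],[-1,[0,0,0],0],[-1,[0,0,0],0],[-1,[0,0,0],0]]' 60
python3 - <<'E'
from h import *
s=manip.camera("scene"); w=manip.camera("top")
cv2.imwrite("pics/c6.png",np.vstack([s[60:300,0:400],w[140:260,160:560]])[:,:,::-1])
E
```

```text
clock: 12.1
eef_pos: [552.0, -155.5, 232.7]
eef_rot: [-3.14, -0.0, 1.571]
wrist_force: [0.5, -0.2, -2.4]
finger_gap: 27.7
finger_force: 60.0
clock: 12.6
eef_pos: [552.2, -155.6, 233.6]
eef_rot: [-3.142, -0.0, 1.571]
wrist_force: [-0.4, -0.6, -2.3]
finger_gap: 27.7
finger_force: 60.0
```

View pics/c6.png

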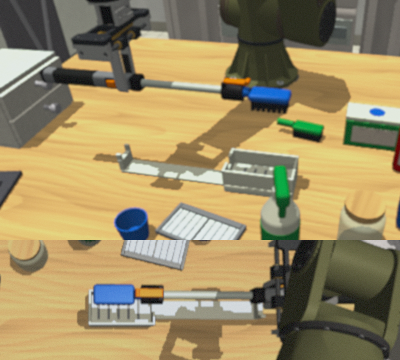

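The brush hangs level well above the rest, extended and with the lever flat, and the other items are undisturbed. Handing in.

```bash
python3 -c "
from cell import manip;print(manip.sign_off())"
```

```text
the job is handed in; nothing more can be done
None
```

The job is handed in: lever pressed flat, tube drawn out about 110 mm to the second stop with the button back out, and the brush held level by the handle about 180 mm above where it lay, at 12.6 s. I judged the lock from the pictures without a pull test, and gripped just ahead of the button because 60 N was too weak for the suggested point.

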